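# Open the bench vice and offer up a nest-box side

## Task

Wind the handwheel of the dark blue bench vice until its jaws stand about 30 mm apart. Then pick up the nest-box side that stands on its own and carry it, sloped end up, over the clutter to the vice, and finish holding it still about 10 mm above the jaws, upright and in line with them, centred along them and over the middle of the gap so that it would go straight down between them. Do not lower it in or let it go, as I shall check it by eye, ease it down to the right depth and tighten the vice myself: the program ends with the robot holding it there; on the way it must not touch the vice, and the block stack with the sanding block, the glue bottle and the mug stay where they are.

Things in the scene. Friction and masses are not known exactly. Their poses are not given: they have to be found in the camera images.
- vice: Dark blue bench-top vice, wood-lined jaws, fixed to the bench. Origin on the bench under the middle of the fixed (rear) jaw's face; z up, y along the jaws, -x towards its handwheel. Jaws 124 mm wide, tops 118 mm up. Fixed jaw x 0 to +44 mm; moving jaw the 40 mm in front of the gap; base x -65 to +85 mm, 18 mm high. Bars and screw cross the gap below 78 mm. Starting gap 8 to 14 mm.
- vice_jaw (a joint): Gap between the jaw faces in m: 0 shut, up to 0.060. The moving jaw, with screw and handwheel, travels along the vice's -x as it opens. Only the handwheel moves it, 12 mm a full turn; it stays where it is left.
- vice_wheel (a joint): Handwheel angle in rad, 0 at gap 0, growing as the jaws open (6.283 rad per 12 mm). Opening is counter-clockwise for someone facing the wheel (looking along the vice's +x). At angle a the crank handle stands 36*sin(a) mm along the vice's y and 36*cos(a) mm above the wheel axis. Turning takes about 0.1 N m (3 N at the handle).
- fixed_jaw (a point): Middle of the top edge of the fixed jaw's gripping face, 118 mm above the bench; axes as vice (the gap lies on its -x side).
- moving_jaw (a point): Middle of the top edge of the moving jaw's gripping face, 118 mm above the bench; axes as vice (the gap lies on its +x side).
- wheel_centre (a point): Centre of the front rim plane of the dark steel handwheel (108 mm diameter, solid web), 68 mm above the bench, on the screw axis; 74 mm in front (vice -x) of the moving jaw's gripping face and moving out with it.
- crank_handle (a point): Point to grip on the black crank handle: on its axis, 46 mm in front of the wheel's rim plane. The handle is 18 mm in diameter and 70 mm long, parallel to the vice's x axis, 36 mm off the wheel axis; it spins freely on its pin, so the grip need not turn as the wheel goes round.
- nestbox_side: Loose pine nest-box side, 18 mm thick (x), 118 mm wide (y), standing on its square end, about 0.11 kg. Origin at the centre of its underside, z up. Sloped top: 104 mm high at the y = -59 mm edge, 154 mm at y = +59 mm (129 mm in the middle). Grasp across its thickness. It stands on its own; three like it stand together far to the right, not to be used.
- foot_low (a point): On the nest-box side: middle of the thickness at the bottom, 58 mm along its -y (under the lower edge).
- foot_high (a point): On the nest-box side: middle of the thickness at the bottom, 58 mm along its +y (under the higher edge).
- block_4: Top one of a loose stack of four sawn pine blocks (each about 98 x 148 x 18 mm, the stack 73 mm high, long side along its y); origin at the centre of its underside, 54 mm above the bench. The stack stands between the nest-box side and the vice, at the far side.
- sanding_block: Brown cork sanding block, 61 x 109 x 36 mm (long along its y), lying on top of the block stack; its top is 109 mm above the bench. Origin at the centre of its underside.
- reel_lead: Black power cable of the drill, solid and immovable: it hangs slanting from a reel overhead (underside at x 0.36, y -0.20, z 0.78 m in the robot's frame) through x 0.50, y -0.16 at z 0.5 down to x 0.65, y -0.04 at the bench; its plug and slack lie on the bench from there to x 0.46, y 0.05. Pass it on the robot's side. The work lies to the left of it.
- glue_bottle: White glue bottle with a red nozzle and label, 40 x 62 mm, 196 mm high, standing at the far side. Origin at the centre of its underside.
- mug: Black and white mug, 82 x 114 x 97 mm high, standing to the right of the cable plug. Origin at the centre of its underside.

How it is judged:
By the outcome, as a careful person would: the job done as asked, in the order asked, and still so for the second after the job is handed in, while the arm keeps its last pose, push and grip.
It also fails if it takes over 67 s, if anything falls off the work surface, if the arm or the gripper's body presses on something with over 40 N, if the wrist force passes 120 N, or if a joint passes its speed limit or range.

## Robot

A 7-joint arm with a two-finger parallel gripper is mounted at the origin on the work surface; the furniture and walls round the work are solid. World frame = base frame: x ahead of the robot, y to its left, z up, the work surface at z = 0. Lengths are in m, angles in rad, forces in N, time in s.
With the tool pointing down it reaches from about 0.4 to 0.85 m from the base axis. Payload 4.5 kg.
Tool frame: the origin (TCP) lies midway between the tips of the shut fingers; the grasp point (between the pads) lies 19 mm behind it; z points along the fingers, y is the line along which they close (so a half turn about z gives the same grasp; the last joint's range is limited). The gripper opens to 85 mm and grips with 20 to 120 N. Pads are 22 mm wide; open, the fingers measure 114 mm over their backs; the gripper's body (76 mm by 85 mm) begins 54 mm behind the grasp point. The pads swing forward as they close: fully open they stand 13 mm farther back than shut.
Start: joints at [-1.182, 0.689, -0.195, 1.565, 0.157, 0.902, -0.215], TCP at [0.217, 0.586, 0.231] pointing down, gripper open.
Joint ranges: [-3.01, 3.01], [-0.46, 2.08], [-1.47, 1.51], [0.13, 2.56], [-1, 4.14], [0.04, 2.09], [-2.66, 2.66]. Speed limits (rad/s): [2.57, 2.57, 3.14, 3.14, 3.14, 3.14, 3.14].

## Interface

Orientations are given as a 3x3 rotation matrix whose columns are the frame's x, y, z axes.
In Python, from workcell import r, camrig gives the robot as it stands (r), with the cameras (camrig).
- The arm moves only by the shell command python3 jog.py FILE [FORCE], which reads ROWS from the file FILE. ROWS is 1 to 8 rows, parted by semicolons, with the numbers parted by spaces; each row has 5 numbers: dx, dy, dz in normalised numbers (1 is 0.6 m), then a turn about the tool's z in parts of the range, where 1.0 means 4 rad, then the finger opening in m; each row shifts and turns the commanded pose from where the row before left it, along the tool's axes as they then stand; what a row does not reach is not made up. A row lasts 1/12 s, in which the tool goes at most 0.0417 m and 0.125 rad, less where a joint would pass 70% of its speed; a pose out of reach is approached as far as the arm can. The fingers move at their own pace and stop on an object; FORCE is the grip in N (left out, the last holds). Time passes only in rows, so rows that do not move let the fingers close. It prints the time, the measured TCP pose, the force, the opening and the grip force at its end. Shift and turn numbers lie between -1 and 1, and a call with a number outside is refused. Input that does not fit is refused with a message, and nothing moves.
- r.get_state(): the state, without advancing time (a new reading comes with each control period).
- camrig.snapshot(name): name is "scene" or "top"; returns the picture (480x640x3 uint8, red, green, blue); there is no depth.
- camrig.get_calibration(name): a dict with "camera_matrix" (3x3 intrinsics, pixels), "dist" ([k1, k2, p1, p2, k3] as OpenCV has them; the pictures are not rectified), "eye" and "attitude" of the camera in the world. Camera axes: x right, y down, z forward; pixel columns grow to the right and rows downward; lengths in m; the calibration is good to about 2 mm. A picture is of the moment at which its call begins. get_calibration takes no time and is no camera call.
- r.close_job(): hands the job in; it is judged then, once.
The state is a dict: "time": time; "joint_positions": joint angles; "qd": joint speeds; "effort": joint torques, N m; "ee_pos": TCP position; "ee_rot": TCP orientation; "contact_force": force on the tool from outside, world axes, zero at the start; "torque": the same for the moment, N m; "grip_width": finger opening in m; "finger_force": force on a finger pad.
Only numpy, scipy, OpenCV 4.12 (cv2) and the standard library are available. Lean on these libraries where they do the work, as an engineer would, in place of code of your own. Each camera call takes 0.05 s, during which the arm holds its last target. There are 200 camera calls.

## Working session

There is one attempt and no reset: what is moved stays moved. The work goes in short steps, Python scripts to look and compute and a shell command to move; the robot and the scene stay as the last step left them, time stands still between calls to the robot, and variables do not carry over. Pictures are saved under pics/ and viewed, at most 10 in all, crops included, and the job is handed in when it is done.

```bash
ls; mkdir -p pics; python3 - <<'E'
from workcell import r, camrig
import cv2,numpy as np
for n in("scene","top"):
    im=camrig.snapshot(n); cv2.imwrite(f"pics/{n}0.png",im[:,:,::-1])
    c=camrig.get_calibration(n); print(n,c)
s=r.get_state();print(s)
E
```

```text
jog.py
pics
workcell.py
scene {'camera_matrix': array([[573.20516637,   0.        , 318.71011215],
       [  0.        , 573.20516637, 228.44762657],
       [  0.        ,   0.        ,   1.        ]]), 'dist': array([-0.07036018,  0.        ,  0.        ,  0.        ,  0.        ]), 'eye': array([0.02817207, 1.01048857, 0.67010758]), 'attitude': array([[-0.85517987, -0.24576616,  0.45636212],
       [-0.51821382,  0.42413881, -0.74267133],
       [-0.01103741, -0.87161073, -0.49007439]])}
top {'camera_matrix': array([[495.38562488,   0.        , 326.61550871],
       [  0.        , 495.38562488, 235.85150474],
       [  0.        ,   0.        ,   1.        ]]), 'dist': array([-0.11855662,  0.        ,  0.        ,  0.        ,  0.        ]), 'eye': array([0.36367233, 0.13096211, 1.11776092]), 'attitude': array([[ 0.07488708, -0.97590276,  0.204953  ],
       [-0.9971889 , -0.07380225,  0.01294318],
       [ 0.0024947 , -0.20534613, -0.97868623]])}
{'time': 0.1, 'joint_positions': array([-1.18221076,  0.68994486, -0.19454921,  1.56624907,  0.15733346,
        0.90247983, -0.21506387]), 'qd': array([-0.00078171, -0.00299425, -0.0023663 , -0.00274369,  0.00014587,
        0.00085788,  0.00042207]), 'effort': array([-3.47287896e-03, -5.40596867e+01, -1.27171442e+00, -1.58985293e+01,
        9.30218113e-03,  4.37761308e-03, -6.89056705e-06]), 'ee_pos': array([0.21694895, 0.58551533, 0.23053464]), 'ee_rot': array([[-9.37775489e-01,  3.47241865e-01, -4.67702821e-04],
       [ 3.47242158e-01,  9.37774101e-01, -1.61824284e-03],
       [-1.23322069e-04, -1.67995461e-03, -9.99998581e-01]]), 'contact_force': array([ 0.16125345,  0.04574637, -0.17795746]), 'torque': array([ 0.04645996, -0.01035192, -0.03958152]), 'finger_force': 0.0, 'grip_width': 0.08580787086147565}
```

View pics/scene0.png

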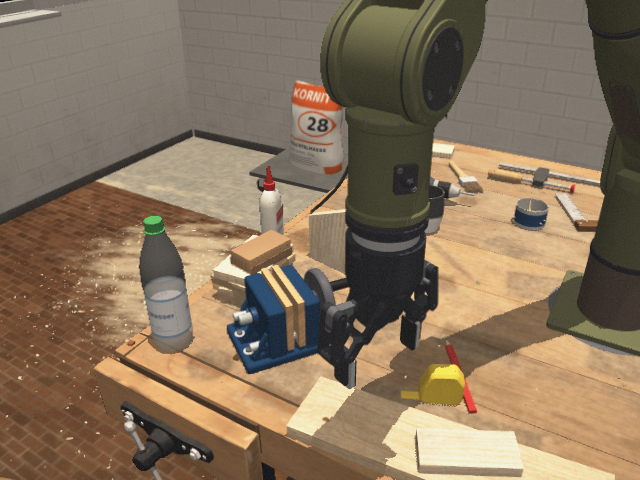

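View pics/top0.png

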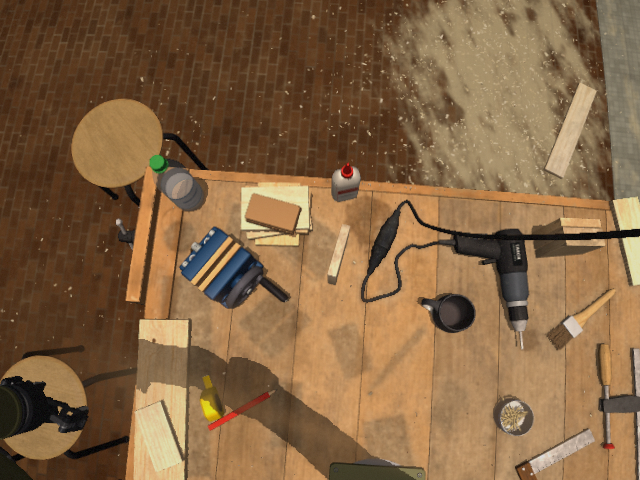

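The scene view shows the vice at about (285,310), with its wheel at about (320,295), and the nest-box side at about (328,237). In the top view the vice is at (222,268), the crank handle ends near (285,297), and the side is at (338,253). I'll zoom in on the top view.

```bash
cat > h.py <<'E'
import numpy as np,cv2
from workcell import r, camrig
C={n:camrig.get_calibration(n) for n in("scene","top")}
def ray(n,p):
    c=C[n];u=cv2.undistortPoints(np.array([[p]],float),c["camera_matrix"],c["dist"])[0,0]
    return c["eye"],c["attitude"]@np.array([u[0],u[1],1.])
def pl(n,p,z):
    e,d=ray(n,p);return e+d*(z-e[2])/d[2]
def proj(n,P):
    c=C[n];q=(np.atleast_2d(P)-c["eye"])@c["attitude"]
    return cv2.projectPoints(q.reshape(-1,1,3),np.zeros(3),np.zeros(3),c["camera_matrix"],c["dist"])[0][:,0]
def tri(p1,p2):
    e1,d1=ray("scene",p1);e2,d2=ray("top",p2)
    s=np.linalg.lstsq(np.c_[d1,-d2],e2-e1,rcond=None)[0]
    a,b=e1+s[0]*d1,e2+s[1]*d2;return (a+b)/2,np.linalg.norm(a-b)
E
python3 - <<'E'
import cv2
im=cv2.imread("pics/top0.png")[200:320,170:360]
cv2.imwrite("pics/topc.png",cv2.resize(im,None,fx=4.2,fy=4.2,interpolation=cv2.INTER_CUBIC))
im=cv2.imread("pics/scene0.png")[190:380,215:375]
cv2.imwrite("pics/scc.png",cv2.resize(im,None,fx=3.1,fy=3.1,interpolation=cv2.INTER_CUBIC))
E
```

```text
(no output)
```

View pics/topc.png

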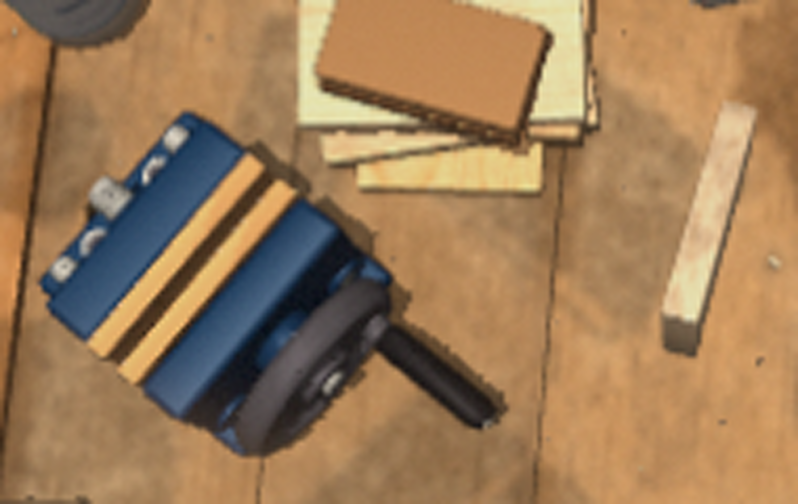

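The enlarged crop shows the jaw linings, the gap from about (268,180) to (107,357), and the handle from (385,330) to (490,420). The side runs from (740,103) to (683,335), with its near end face visible.

```bash
python3 - <<'E'
from h import *
f=lambda u,v:(170+u/4.2,200+v/4.2)
A=pl("top",f(268,178),.118);B=pl("top",f(107,357),.118)
print("fixed edge",A,B,np.linalg.norm(A-B))
d=(A-B)/np.linalg.norm(A-B); n=np.array([-d[1],d[0],0]) ;print(np.degrees(np.arctan2(d[1],d[0])),n)
im=cv2.imread("pics/top0.png")
M=(A+B)/2
off=np.arange(-.05,.05,.001)
acc=[]
for t in np.linspace(-.05,.05,41):
    uv=proj("top",M+d*t+off[:,None]*n).astype(np.float32)
    acc.append(cv2.remap(im,uv[:,0][None],uv[:,1][None],cv2.INTER_LINEAR)[0])
acc=np.mean(acc,0)
for o,a in zip(off,acc):print(round(o*1e3),a.astype(int),end='; ')
print()
for h in((.104,.154),(.154,.104)):
    near=pl("top",f(681,319),h[0]);far=pl("top",f(739,105),h[1]);print(h,near,far,np.linalg.norm((near-far)[:2]))
print(pl("top",f(663,345),0),pl("top",f(692,352),0))
for z in(.10,.09,.08,.07,.06):print(z,pl("top",f(385,330),z),pl("top",f(485,420),z))
E
```

```text
fixed edge [0.54486086 0.33416952 0.118     ] [0.45082706 0.40301984 0.118     ] 0.11654493097946568
-36.211101574717546 [0.59076201 0.80684586 0.        ]
-50 [31 23 20]; -49 [30 23 19]; -48 [32 24 20]; -47 [38 27 20]; -46 [48 33 23]; -45 [62 43 27]; -44 [78 55 36]; -43 [94 69 47]; -42 [109  82  59]; -41 [120  92  68]; -40 [126  98  73]; -39 [129 100  74]; -38 [128 100  74]; -37 [127  98  72]; -36 [125  96  70]; -35 [123  94  68]; -34 [121  92  66]; -33 [119  90  64]; -32 [117  88  61]; -31 [115  85  59]; -30 [113  83  57]; -29 [111  81  55]; -28 [109  79  52]; -27 [107  77  50]; -26 [105  75  48]; -25 [102  72  45]; -24 [99 69 42]; -23 [94 64 39]; -22 [86 58 34]; -21 [75 53 33]; -20 [61 48 39]; -19 [50 49 52]; -18 [47 60 76]; -17 [ 56  86 116]; -16 [ 73 119 161]; -15 [ 88 146 196]; -14 [ 98 163 216]; -13 [103 171 225]; -12 [105 175 228]; -11 [107 177 229]; -10 [108 180 229]; -9 [110 183 229]; -8 [110 183 227]; -7 [106 176 220]; -6 [ 95 156 198]; -5 [ 77 127 164]; -4 [ 61  99 132]; -3 [ 48  77 105]; -2 [38 62 87]; -1 [33 54 77]; 0 [31 51 73]; 1 [31 51 73]; 2 [35 58 82]; 3 [ 44  74 1
[... 754 characters left out ...]
116 111]; 48 [127 124 120]; 49 [130 127 122]; 
(0.104, 0.154) [0.49275204 0.12671383 0.104     ] [0.59050062 0.10684727 0.154     ] 0.09974700649535101
(0.154, 0.104) [0.48638566 0.12692336 0.154     ] [0.60226849 0.10559619 0.104     ] 0.11782902328768495
[0.49120182 0.13492468 0.        ] [0.48859691 0.11906649 0.        ]
0.1 [0.47670331 0.27154516 0.1       ] [0.43653298 0.21841575 0.1       ]
0.09 [0.4778139  0.27292646 0.09      ] [0.43724887 0.21927503 0.09      ]
0.08 [0.47892448 0.27430776 0.08      ] [0.43796477 0.2201343  0.08      ]
0.07 [0.48003507 0.27568906 0.07      ] [0.43868066 0.22099358 0.07      ]
0.06 [0.48114565 0.27707035 0.06      ] [0.43939655 0.22185285 0.06      ]
```

View pics/scc.png

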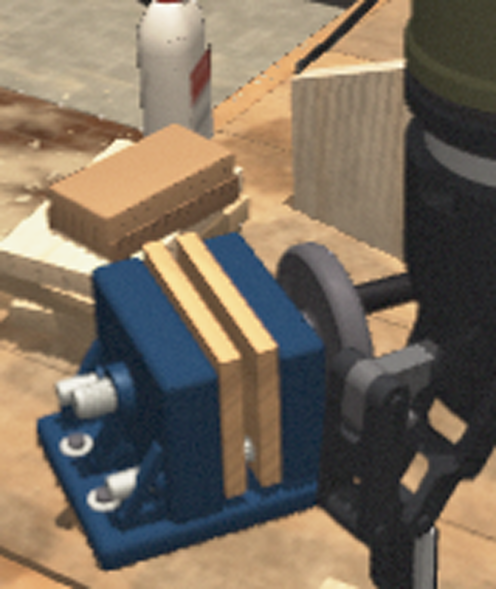

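The near end of the nest-box side is the high one: that reading gives a length of 117.8 mm, matching the given 118 mm. Next I'll refine the vice position and angle with edge fits, and the side's axis with a mask.

```bash
cat >> h.py <<'E'
def prof(im,n,P):
    uv=proj(n,P).astype(np.float32)
    return cv2.remap(im,uv[:,0][None],uv[:,1][None],cv2.INTER_LINEAR)[0].astype(float)
def cross(o,v,th,up):
    s=v>th; k=np.where((s[1:]&~s[:-1]) if up else (~s[1:]&s[:-1]))[0]
    return [o[i]+(o[i+1]-o[i])*(th-v[i])/(v[i+1]-v[i]) for i in k]
def jaws(im,z=.118,M=np.array([.49784,.36859,.118]),ang=-36.2,gmax=.05):
    """fits lining edges in the top view; returns fixed face mid, gap, vice yaw"""
    for it in range(2):
        d=np.array([np.cos(np.radians(ang)),np.sin(np.radians(ang)),0]);n=np.array([-d[1],d[0],0])
        o=np.arange(-gmax-.012,.014,.0005);pts=[[],[]]
        for t in np.linspace(-.045,.045,31):
            v=prof(im,"top",M+d*t+o[:,None]*n)[:,2]
            c=[x for x in cross(o,v,150,True) if -.004<x<.012]
            e=[x for x in cross(o,v,150,False) if x<(c[-1] if c else 1)]
            if c and e: pts[0].append((t,c[-1]));pts[1].append((t,e[-1]))
        p=np.array(pts[0]);q=np.array(pts[1])
        a=np.polyfit(*p.T,1);b=np.polyfit(*q.T,1)
        ends=[]
        for off in(a[1]+.006,b[1]-.006):
            tt=np.arange(-.075,.075,.0005);v=prof(im,"top",M+n*off+d*tt[:,None]);rb=v[:,2]-v[:,0]
            good=np.where((v[:,2]>150)&(rb>80))[0]
            g=good[(abs(tt[good])<.068)];ends.append((tt[g[0]],tt[g[-1]]))
        mid=np.mean(ends)
        M=M+n*a[1]+d*mid;ang+=np.degrees(np.arctan((a[0]+b[0])/2))
    return M,a[1]-b[1],ang,ends,(a[0],b[0]),len(p)
E
python3 - <<'E'
from h import *
im=cv2.imread("pics/top0.png")
M,g,ang,ends,sl,k=jaws(im);print(M,g,ang,ends,sl,k)
d=np.array([np.cos(np.radians(ang)),np.sin(np.radians(ang)),0]);vx=np.array([-d[1],d[0],0]);vy=-d
O=M*[1,1,0]
for gg in(g,g+.001):
    a=gg/.012*2*np.pi
    H=lambda s:O-vx*(gg+.074+s)+vy*.036*np.sin(a)+np.array([0,0,.068+.036*np.cos(a)])
    print(gg,a,"grip46",H(.046),"tip px",(proj("top",[H(.0),H(.07)])-[170,200])*4.2,(proj("scene",[H(0),H(.07)])-[215,190])*3.1)
# nest-box side mask within ROI
hsv=cv2.cvtColor(im,cv2.COLOR_BGR2HSV);m=np.zeros(im.shape[:2],np.uint8)
m[218:286,322:354]=255
b=im[:,:,0];m&=((b>125)*255).astype(np.uint8)
n,l,s,c=cv2.connectedComponentsWithStats(m);i=1+np.argmax(s[1:,4]);print(s[i],c[i])
ct=np.argwhere(l==i)[:,::-1].astype(np.float32);bx=cv2.boxPoints(cv2.minAreaRect(ct));print(bx)
E
```

```text
[0.50076653 0.37174339 0.118     ] 0.008757758223042117 -34.210506317986635 [(np.float64(-0.061499999999999985), np.float64(0.061000000000000124)), (np.float64(-0.060999999999999985), np.float64(0.06050000000000012))] (np.float64(-0.0031014832667797636), np.float64(0.004739642746781681)) 31
0.008757758223042117 4.585551482570786 grip46 [0.45790644 0.24518576 0.06344608] tip px [[372.69463753 323.14989122]
 [478.49334816 409.03152129]] [[311.2344476  303.21472274]
 [417.07095937 274.22985537]]
0.009757758223042118 5.109150258169086 grip46 [0.45527065 0.24576852 0.0819116 ] tip px [[366.16478348 323.69996593]
 [473.79823199 411.13416201]] [[314.12725694 279.06055648]
 [420.97752383 250.34217167]]
[328 224  22  53 443] [338.19187359 250.61399549]
[[326.7924  274.2264 ]
 [341.3207  223.37735]
 [349.77353 225.79245]
 [335.2452  276.6415 ]]
```

```bash
python3 - <<'E'
from h import *
im=cv2.imread("pics/scene0.png");g=im.max(2)
for c in (334,337,340,343): print(c,list(g[272:296,c]))
M,gg,ang,*_=jaws(cv2.imread("pics/top0.png"))
d=np.array([np.cos(np.radians(ang)),np.sin(np.radians(ang)),0]);vx=np.array([-d[1],d[0],0]);vy=-d
for a in(4.2,4.4,4.6,4.8):
    gg=a/2/np.pi*.012
    for s in (.03,.06,.081):
        h=M*[1,1,0]-vx*(gg+.074+s)+vy*.036*np.sin(a)+np.array([0,0,.068+.036*np.cos(a)]);print(a,s,h,proj("scene",h),(proj("top",h)-[170,200])*4.2)
E
```

```text
334 [np.uint8(213), np.uint8(202), np.uint8(200), np.uint8(193), np.uint8(198), np.uint8(203), np.uint8(208), np.uint8(204), np.uint8(141), np.uint8(49), np.uint8(60), np.uint8(67), np.uint8(58), np.uint8(49), np.uint8(41), np.uint8(33), np.uint8(35), np.uint8(34), np.uint8(45), np.uint8(118), np.uint8(209), np.uint8(196), np.uint8(203), np.uint8(204)]
337 [np.uint8(221), np.uint8(214), np.uint8(209), np.uint8(198), np.uint8(205), np.uint8(200), np.uint8(199), np.uint8(198), np.uint8(55), np.uint8(52), np.uint8(64), np.uint8(62), np.uint8(51), np.uint8(41), np.uint8(39), np.uint8(34), np.uint8(29), np.uint8(48), np.uint8(136), np.uint8(213), np.uint8(186), np.uint8(192), np.uint8(210), np.uint8(214)]
340 [np.uint8(233), np.uint8(227), np.uint8(226), np.uint8(219), np.uint8(208), np.uint8(198), np.uint8(194), np.uint8(69), np.uint8(54), np.uint8(57), np.uint8(63), np.uint8(52), np.uint8(45), np.uint8(38), np.uint8(31), np.uint8(24), np.uint8(54), np.uint8(141), np.uint8(229), np.uint8(217), np.uint8(214), np.uint8(190), np.uint8(184), np.uint8(200)]
343 [np.uint8(141), np.uint8(174), 
[... 872 characters left out ...]
61 0.05693602] [[354.87951248 280.34076308]] [[493.90596495 425.42293781]]
4.6 0.03 [0.46693801 0.25835968 0.06396251] [[330.22747307 283.50173618]] [[417.78856346 359.62999959]]
4.6 0.06 [0.45007096 0.23355036 0.06396251] [[344.76205318 279.52177729]] [[463.28257933 396.53384181]]
4.6 0.081 [0.43826403 0.21618383 0.06396251] [[354.76102464 276.78049479]] [[495.34660024 422.49761544]]
4.8 0.03 [0.4667969  0.25799373 0.07114996] [[330.39032745 280.20410519]] [[416.9057781  358.44338652]]
4.8 0.06 [0.44992985 0.23318441 0.07114996] [[344.96947698 276.24448083]] [[462.7040525  395.59392211]]
4.8 0.081 [0.43812291 0.21581788 0.07114996] [[354.99842826 273.51754331]] [[494.9842691  421.73242384]]
```

The handle axis matches a ≈ 4.43 rad (gap ≈ 8.5 mm), so its grip point is at about (0.456, 0.245, 0.058). I'll turn the tool first, then translate.

Units first: shifts go in shares of 0.6 m and turns go in shares of 4 rad. So 0.125 rad / 4 = 0.0313.

```bash
cat >> h.py <<'E'
VX=np.array([np.cos(np.radians(55.8)),np.sin(np.radians(55.8)),0]);VY=np.array([-VX[1],VX[0],0])
def to(P,yaw=None):
    """tool-axis shift needed to bring TCP to P, turn for tool-y yaw (deg)"""
    s=r.get_state();R=s["ee_rot"];out=np.round(R.T@(np.array(P)-s["ee_pos"]),4)
    y=np.degrees(np.arctan2(R[1,1],R[0,1]))
    print("t",round(s["time"],2),"pos",s["ee_pos"].round(4),"yaw",round(y,2),"d",out,"turn",None if yaw is None else round(np.radians((y-yaw+180)%360-180),4),"F",s["contact_force"].round(1),"w",round(s["grip_width"],4),"q7",s["joint_positions"].round(2)[6])
E
echo '0 0 0 0.0313 0.085;0 0 0 0.0313 0.085;0 0 0 0.0313 0.085;0 0 0 0.0313 0.085;0 0 0 0.0313 0.085;0 0 0 0.0313 0.085;0 0 0 0.0313 0.085;0 0 0 0.0313 0.085' > m.json && python3 jog.py m.json 60
echo '0 0 0 0.0313 0.085;0 0 0 0.0313 0.085;0 0 0 0.0313 0.085;0 0 0 0.0313 0.085;0 0 0 0.0313 0.085;0 0 0 0.0313 0.085;0 0 0 0.0158 0.085;0 0 0 0 0.085' > m.json && python3 jog.py m.json
python3 -c "from h import *;to([.456,.2445,.2],-34.2)"
```

```text
time: 0.77
ee_pos: [0.2169, 0.5858, 0.2309]
ee_rot: [[-0.208, 0.978, -0.0], [0.978, 0.208, -0.001], [-0.001, -0.001, -1.0]]
contact_force: [0.3, 0.6, 0.2]
grip_width: 0.0852
finger_force: 0.0
time: 1.43
ee_pos: [0.2167, 0.5858, 0.2307]
ee_rot: [[0.563, 0.826, -0.0], [0.826, -0.563, -0.001], [-0.001, 0.001, -1.0]]
contact_force: [0.8, -0.9, 0.6]
grip_width: 0.0848
finger_force: 0.0
t 1.43 pos [0.2167 0.5858 0.2307] yaw -34.27 d [-0.1473  0.39    0.0311] turn -0.0012 F [ 0.8 -0.9  0.6] w 0.0848 q7 -1.63
```

```bash
echo '-0.0205 0.0542 0 0 0.085;-0.0205 0.0542 0 0 0.085;-0.0205 0.0542 0 0 0.085;-0.0205 0.0542 0 0 0.085;-0.0205 0.0542 0 0 0.085;-0.0205 0.0542 0 0 0.085' > m.json && python3 jog.py m.json >/dev/null
echo '-0.0205 0.0542 0 0 0.07;-0.0205 0.0542 0 0 0.07;-0.0205 0.0542 0 0 0.07;-0.0205 0.0542 0 0 0.07;-0.0205 0.0542 0 0 0.07;-0.0205 0.0542 0 0 0.07;0 0 0 0 0.07;0 0 0 0 0.07' > m.json && python3 jog.py m.json
python3 - <<'E'
from h import *
to([.456,.2445,.039],-34.2)
im=camrig.snapshot("scene");cv2.imwrite("pics/s1.png",im[:,:,::-1])
im=camrig.snapshot("top");cv2.imwrite("pics/t1.png",im[:,:,::-1])
E
```

```text
time: 2.6
ee_pos: [0.458, 0.2422, 0.2313]
ee_rot: [[0.565, 0.825, 0.001], [0.825, -0.565, -0.001], [-0.0, 0.001, -1.0]]
contact_force: [-0.2, 1.1, -0.4]
grip_width: 0.0701
finger_force: 0.0
t 2.6 pos [0.458  0.2422 0.2313] yaw -34.42 d [ 0.0008 -0.0031  0.1923] turn -0.0038 F [-0.2  1.1 -0.4] w 0.0701 q7 -0.95
```

```bash
python3 - <<'E'
import cv2
im=cv2.imread("pics/s1.png")[180:380,200:440]
cv2.imwrite("pics/s1c.png",cv2.resize(im,None,fx=3,fy=3,interpolation=cv2.INTER_CUBIC))
E
```

```text
(no output)
```

View pics/s1c.png

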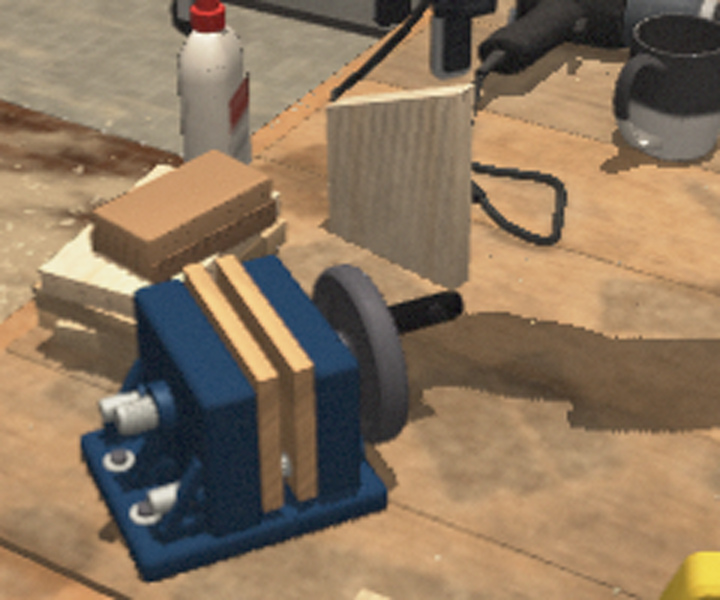

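The handle is clear in this view, with its tip at about (354,281), which agrees with the prediction. The nest-box side is fully visible: bottom corners at (309,256) and (356,275), high edge nearest the robot. Now I'll go down and grip the handle.

To row units: 0.032 m / 0.6 = 0.0533, -0.003 m / 0.6 = -0.005, -0.004 rad / 4 = -0.001.

```bash
python3 - <<'E'
from h import *
for p in((468,286),(328,228)):print(pl("scene",(200+p[0]/3,180+p[1]/3),0))
print(tri((200+328/3,180+106/3),(170+728/4.2,200+103/4.2)),tri((200+470/3,180+88/3),(170+665/4.2,200+318/4.2)))
E
echo '0.0013 -0.005 0.0533 -0.001 0.07;0 0 0.0533 0 0.07;0 0 0.0533 0 0.07;0 0 0.0533 0 0.07;0 0 0.0533 0 0.07;0 0 0.0533 0 0.07;0 0 0 0 0.07;0 0 0 0 0.07' > m.json && python3 jog.py m.json
echo '0 0 0 0 0.0;0 0 0 0 0.0;0 0 0 0 0;0 0 0 0 0;0 0 0 0 0;0 0 0 0 0' > m.json && python3 jog.py m.json 40
python3 -c "from h import *;to([.456,.2445,.039],-34.2)"
```

```text
[0.48183173 0.12634831 0.        ]
[0.60596787 0.1110407  0.        ]
(array([0.60346097, 0.11116601, 0.1019771 ]), np.float64(0.00023066758816309792)) (array([0.48336938, 0.13332085, 0.15786914]), np.float64(0.0052654149301551555))
time: 3.37
ee_pos: [0.4528, 0.248, 0.0383]
ee_rot: [[0.556, 0.831, -0.004], [0.831, -0.556, -0.001], [-0.003, -0.003, -1.0]]
contact_force: [0.5, -0.3, 0.8]
grip_width: 0.0701
finger_force: 0.0
time: 3.87
ee_pos: [0.4567, 0.2471, 0.0404]
ee_rot: [[0.56, 0.829, 0.004], [0.829, -0.56, 0.001], [0.003, 0.003, -1.0]]
contact_force: [4.4, -0.7, 1.9]
grip_width: 0.0171
finger_force: 39.0
t 3.87 pos [0.4567 0.2471 0.0404] yaw -34.04 d [-0.0025  0.0008  0.0014] turn 0.0028 F [ 4.4 -0.7  1.9] w 0.0171 q7 -0.87
```

The handle is held. I'll shift the grip 4 mm outwards for clearance to the wheel, then do the first steps of the turn (15° steps, 43 in all).

```bash
cat >> h.py <<'E'
def circ(k,s=.049):
    a=k*np.pi/12;O=np.array([.50077,.37174,0])
    P=O-VX*(.012*a/2/np.pi+.074+s)+VY*.036*np.sin(a)+[0,0,.049+.036*np.cos(a)]
    to(P,-34.2);st=r.get_state();d=st["ee_pos"]-(O-VX*.13+[0,0,.049]);print("step est",(np.arctan2(d@VY,d[2])*12/np.pi)%24,"radius",np.hypot(d@VY,d[2]),"finger",st["finger_force"])
E
echo '0 0 0 0 0.03;0 0 0 0 0.03;-0.0067 0 0 0 0.03;0 0 0 0 0.03;0 0 0 0 0;0 0 0 0 0;0 0 0 0 0;0 0 0 0 0' > m.json && python3 jog.py m.json 50
python3 -c "from h import *;circ(17)"
echo '-0.0008 0.002 -0.0155 0 0;-0.0008 -0.002 -0.0155 0 0;-0.0008 -0.006 -0.0145 0 0;0 0 0 0 0' > m.json && python3 jog.py m.json
python3 -c "from h import *;circ(20)"
```

```text
time: 4.53
ee_pos: [0.453, 0.2425, 0.0392]
ee_rot: [[0.56, 0.828, 0.001], [0.828, -0.56, -0.001], [-0.001, 0.001, -1.0]]
contact_force: [2.2, -6.0, -1.3]
grip_width: 0.0167
finger_force: 48.7
t 4.53 pos [0.453  0.2425 0.0392] yaw -34.07 d [ 0.0023  0.0016 -0.0005] turn 0.0022 F [ 2.2 -6.  -1.3] w 0.0167 q7 -0.86
step est 16.904282463874516 radius 0.03459475255923072 finger 48.710442781448364
time: 4.87
ee_pos: [0.4502, 0.2425, 0.068]
ee_rot: [[0.561, 0.828, 0.003], [0.828, -0.561, -0.002], [0.0, 0.004, -1.0]]
contact_force: [3.3, -7.4, 6.3]
grip_width: 0.0168
finger_force: 50.9
t 4.87 pos [0.4502 0.2425 0.068 ] yaw -34.12 d [0.0023 0.0003 0.001 ] turn 0.0013 F [ 3.3 -7.4  6.3] w 0.0168 q7 -0.87
step est 20.109935359817733 radius 0.03625607402691818 finger 50.916003584861755
```

To row units: -0.0093 m / 0.6 = -0.0155, -0.0087 m / 0.6 = -0.0145.

```bash
echo '-0.0008 -0.0095 -0.0125 0 0;-0.0008 -0.0125 -0.0095 0 0;-0.0008 -0.0145 -0.006 0 0;-0.0008 -0.0155 -0.002 0 0;0 0 0 0 0' > m.json && python3 jog.py m.json|grep -A1 force
python3 -c "from h import *;circ(24,.051)"
echo '-0.0008 -0.0155 0.002 0 0;-0.0008 -0.0145 0.006 0 0;-0.0008 -0.0125 0.0095 0 0;-0.0008 -0.0095 0.0125 0 0;-0.0008 -0.006 0.0145 0 0;-0.0008 -0.002 0.0155 0 0;0 0 0 0 0' > m.json && python3 jog.py m.json|grep -A1 force
python3 -c "from h import *;circ(30,.051)"
```

```text
contact_force: [-2.8, -5.4, 22.0]
grip_width: 0.0168
finger_force: 52.5
t 5.28 pos [0.4206 0.26   0.0864] yaw -33.99 d [0.0005 0.0035 0.0014] turn 0.0037 F [-2.8 -5.4 22. ] w 0.0168 q7 -0.91
step est 0.358928139779192 radius 0.03754567355072764 finger 52.48783528804779
contact_force: [5.4, -6.6, -3.0]
grip_width: 0.0168
finger_force: 50.2
t 5.87 pos [0.3915 0.2762 0.0472] yaw -34.12 d [ 0.0005  0.0007 -0.0018] turn 0.0013 F [ 5.4 -6.6 -3. ] w 0.0168 q7 -0.94
step est 6.189401679233392 radius 0.03670849881173482 finger 50.23615121841431
```

To row units: 0.0093 m / 0.6 = 0.0155, 0.0087 m / 0.6 = 0.0145.

```bash
echo '-0.0008 0.002 0.0142 0 0;-0.0008 0.006 0.0142 0 0;-0.0008 0.0095 0.012 0 0;-0.0008 0.0125 0.0092 0 0;-0.0008 0.0145 0.0057 0 0;-0.0008 0.0155 0.002 0 0;0 0 0 0 0' > m.json && python3 jog.py m.json|grep -A1 force
python3 -c "from h import *;circ(36,.051)"
echo '-0.0008 0.0155 -0.002 0 0;-0.0008 0.0145 -0.006 0 0;-0.0008 0.0125 -0.0095 0 0;-0.0008 0.0095 -0.0125 0 0;-0.0008 0.006 -0.0145 0 0;-0.0008 0.002 -0.0155 0 0;0 0 0 0 0' > m.json && python3 jog.py m.json|grep -A1 force
python3 -c "from h import *;circ(42,.051)"
```

```text
contact_force: [0.0, -5.2, 11.7]
grip_width: 0.0169
finger_force: 51.5
t 6.45 pos [0.4191 0.254  0.0148] yaw -34.11 d [0.0003 0.0014 0.0018] turn 0.0015 F [ 0.  -5.2 11.7] w 0.0169 q7 -0.89
step est 11.847933200086151 radius 0.03423922444528258 finger 51.53861939907074
contact_force: [0.5, -7.6, 2.0]
grip_width: 0.0166
finger_force: 50.6
t 7.03 pos [0.4476 0.2308 0.0525] yaw -34.12 d [0.0005 0.0008 0.0035] turn 0.0014 F [ 0.5 -7.6  2. ] w 0.0166 q7 -0.86
step est 18.38277775253269 radius 0.035418028598589515 finger 50.585920214653015
```

To row units: -0.0093 m / 0.6 = -0.0155, -0.0087 m / 0.6 = -0.0145.

```bash
echo '-0.0008 -0.0007 -0.0117 0 0;-0.0008 -0.006 -0.0133 0 0;-0.0008 -0.0095 -0.012 0 0;-0.0008 -0.0125 -0.0092 0 0;-0.0008 -0.0145 -0.0057 0 0;-0.0008 -0.0155 -0.0017 0 0;0 0 0 0 0' > m.json && python3 jog.py m.json|grep -A1 force
python3 -c "from h import *;circ(48,.051)"
echo '-0.0008 -0.015 0.002 0 0;-0.0008 -0.014 0.006 0 0;-0.0008 -0.012 0.0095 0 0;-0.0008 -0.0092 0.0125 0 0;-0.0008 -0.006 0.0145 0 0;-0.0008 -0.002 0.0155 0 0;0 0 0 0 0' > m.json && python3 jog.py m.json|grep -A1 force
python3 -c "from h import *;circ(54,.051)"
```

```text
contact_force: [-1.5, -8.0, 29.3]
grip_width: 0.0165
finger_force: 53.5
t 7.62 pos [0.4163 0.2486 0.0863] yaw -34.1 d [0.0003 0.0006 0.0013] turn 0.0018 F [-1.5 -8.  29.3] w 0.0165 q7 -0.91
step est 0.06284358534113456 radius 0.03726864056935954 finger 53.48059415817261
contact_force: [0.5, -4.5, -2.5]
grip_width: 0.0167
finger_force: 50.4
t 8.2 pos [0.3849 0.2661 0.0465] yaw -34.02 d [ 0.0005  0.0005 -0.0025] turn 0.0031 F [ 0.5 -4.5 -2.5] w 0.0167 q7 -0.93
step est 6.260828581053647 radius 0.036546282500801636 finger 50.38736701011658
```

Final quadrant (to step 60), then a look at the gap before letting go.

To row units: 0.0093 m / 0.6 = 0.0155, 0.0087 m / 0.6 = 0.0145.

```bash
echo '-0.0008 0.002 0.0133 0 0;-0.0008 0.006 0.0142 0 0;-0.0008 0.0095 0.012 0 0;-0.0008 0.0125 0.0092 0 0;-0.0008 0.0145 0.0057 0 0;-0.0008 0.0155 0.002 0 0;0 0 0 0 0' > m.json && python3 jog.py m.json|grep -A1 force
python3 - <<'E'
from h import *
circ(60,.051)
im=camrig.snapshot("top")[:,:,::-1].copy();cv2.imwrite("pics/t2.png",im)
print(jaws(im,M=np.array([.50077,.37174,.118]),ang=-34.2))
M=np.array([.50077,.37174,.118]);o=np.arange(-.06,.02,.001)
v=np.mean([prof(im,"top",M+VY*t+o[:,None]*VX)[:,2] for t in np.linspace(-.03,.05,20)],0)
print([(round(a*1e3),int(b)) for a,b in zip(o,v)])
E
```

```text
contact_force: [-1.8, -6.0, 13.1]
grip_width: 0.0172
finger_force: 52.0
t 8.78 pos [0.4141 0.2428 0.0148] yaw -34.12 d [ 0.0004 -0.0008  0.0018] turn 0.0014 F [-1.8 -6.  13.1] w 0.0172 q7 -0.89
step est 12.091813316717388 radius 0.034237853050194805 finger 51.95022940635681Traceback (most recent call last):
  File "<stdin>", line 4, in <module>
  File "h.py", line 38, in jaws
    g=good[(abs(tt[good])<.068)];ends.append((tt[g[0]],tt[g[-1]]))
                                                 ~^^^
IndexError: index 0 is out of bounds for axis 0 with size 0
```

To row units: -0.035 m / 0.6 = -0.0583, -0.03 m / 0.6 = -0.05.

```bash
echo '0 0 0 0 0.06;0 0 0 0 0.06;0 0 0 0 0.06;0 0 0 0 0.06;-0.0017 0 -0.05 0 0.06;-0.0017 0 -0.0583 0 0.06;0 0 -0.0583 0 0.06;0 0 -0.0583 0 0.06' > m.json && python3 jog.py m.json|tail -4
echo '0 0 -0.0583 0 0.06;0 0 -0.0583 0 0.06;0 0.0333 0 0 0.06;-0.0167 0.05 0 0 0.06;-0.0167 0.05 0 0 0.06;-0.0167 0.05 0 0 0.06;0 0 0 0 0.06' > m.json && python3 jog.py m.json|tail -4
python3 - <<'E'
from h import *
to([.54,.12,.2],79.6)
for n in("top","scene"):
    im=camrig.snapshot(n)[:,:,::-1].copy();cv2.imwrite(f"pics/{n}3.png",im)
im=cv2.imread("pics/top3.png")
M=np.array([.50077,.37174,.118]);o=np.arange(-.06,.02,.001)
v=np.mean([prof(im,"top",M+VY*t+o[:,None]*VX)[:,2] for t in np.linspace(-.03,.05,20)],0)
print([(round(a*1e3),int(b)) for a,b in zip(o,v)])
a=im[200:320,170:360];b=cv2.imread("pics/scene3.png")[190:360,215:375]
a=cv2.resize(a,(400,253));b=cv2.resize(b,(400,425))
cv2.imwrite("pics/c3.png",np.hstack([np.vstack([a,np.zeros((172,400,3),np.uint8)]),b]))
E
```

```text
ee_rot: [[0.558, 0.83, -0.001], [0.83, -0.558, 0.0], [-0.0, -0.001, -1.0]]
contact_force: [0.6, 0.3, -0.4]
grip_width: 0.0599
finger_force: 0.0
ee_rot: [[0.566, 0.824, 0.005], [0.824, -0.566, -0.003], [0.0, 0.006, -1.0]]
contact_force: [0.6, -0.1, -0.5]
grip_width: 0.0602
finger_force: 0.0
t 10.08 pos [0.4908 0.15   0.2183] yaw -34.49 d [0.0031 0.0575 0.0187] turn -1.9912 F [ 0.6 -0.1 -0.5] w 0.0602 q7 -0.76
[(-60, 78), (-59, 76), (-58, 74), (-57, 71), (-56, 69), (-55, 66), (-54, 64), (-53, 61), (-52, 58), (-51, 56), (-50, 53), (-49, 50), (-48, 45), (-47, 40), (-46, 40), (-45, 49), (-44, 70), (-43, 107), (-42, 162), (-41, 212), (-40, 234), (-39, 239), (-38, 241), (-37, 241), (-36, 241), (-35, 241), (-34, 240), (-33, 239), (-32, 228), (-31, 199), (-30, 157), (-29, 122), (-28, 105), (-27, 100), (-26, 97), (-25, 94), (-24, 93), (-23, 98), (-22, 106), (-21, 110), (-20, 112), (-19, 112), (-18, 108), (-17, 103), (-16, 99), (-15, 99), (-14, 100), (-13, 99), (-12, 97), (-11, 94), (-10, 91), (-9, 89), (-8, 89), (-7, 87), (-6, 85), (-5, 82), (-4, 80), (-3, 79), (-2, 86), (-1, 112), (0, 161), (1, 209), (2, 234), (3, 240), (4, 240), (5, 241), (6, 241), (7, 241), (8, 240), (9, 238), (10, 225), (11, 186), (12, 124), (13, 76), (14, 63), (15, 67), (16, 71), (17, 72), (18, 71), (19, 69)]
```

View pics/c3.png

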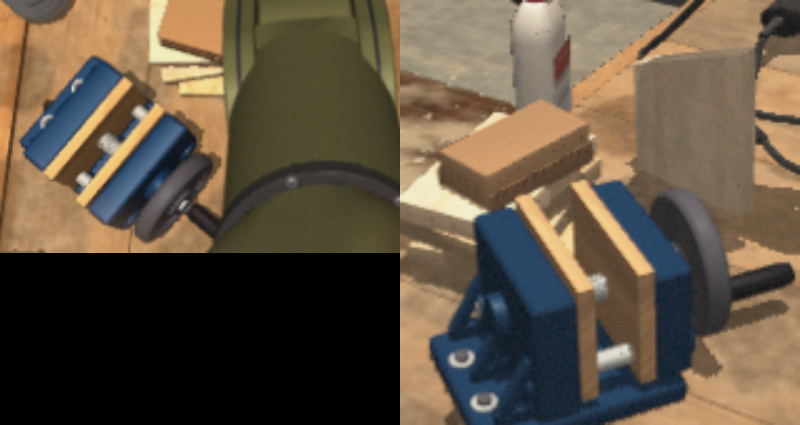

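The gap reads 30.1 mm (linings at −30.1 and 0.0 mm), and the handle is clear at the bottom. Next I'll turn to the side's direction and move over it.

To row units: -0.125 rad / 4 = -0.0313.

```bash
echo '0 0 0 -0.0313 0.06;0 0 0 -0.0313 0.06;0 0 0 -0.0313 0.06;0 0 0 -0.0313 0.06;0 0 0 -0.0313 0.06;0 0 0 -0.0313 0.06;0 0 0 -0.0313 0.06;0 0 0 -0.0313 0.06' > m.json && python3 jog.py m.json|tail -4
echo '0 0 0 -0.0313 0.06;0 0 0 -0.0313 0.06;0 0 0 -0.0313 0.06;0 0 0 -0.0313 0.06;0 0 0 -0.0313 0.06;0 0 0 -0.0313 0.06;0 0 0 -0.0313 0.06;0 0 0 -0.029 0.06' > m.json && python3 jog.py m.json|tail -4
python3 -c "from h import *;to([.54,.117,.2],79.6)"
```

```text
ee_rot: [[-0.405, 0.915, -0.001], [0.915, 0.405, 0.001], [0.001, -0.001, -1.0]]
contact_force: [-0.1, 0.2, -0.3]
grip_width: 0.06
finger_force: 0.0
ee_rot: [[-0.987, 0.163, -0.001], [0.163, 0.987, 0.001], [0.001, 0.001, -1.0]]
contact_force: [-0.0, -0.8, -0.4]
grip_width: 0.06
finger_force: 0.0
t 11.52 pos [0.4853 0.1582 0.2176] yaw 80.64 d [-0.0607 -0.0317  0.0175] turn 0.0181 F [-0.  -0.8 -0.4] w 0.06 q7 0.7
```

To row units: -0.0207 m / 0.6 = -0.0345, -0.02 m / 0.6 = -0.0333, 0.009 rad / 4 = 0.0023.

```bash
echo '-0.0333 -0.0175 0 0.0023 0.06;-0.0333 -0.0175 0 0.0023 0.06;-0.0345 -0.0178 0 0 0.06;0 0 0 0 0.06;0 0 0 0 0.06;0 0 0 0 0.06' > m.json && python3 jog.py m.json|tail -4
python3 - <<'E'
from h import *
to([.54,.117,.081],79.6)
im=camrig.snapshot("scene")[:,:,::-1].copy();cv2.imwrite(f"pics/s4.png",im)
cv2.imwrite("pics/s4c.png",cv2.resize(im[120:300,270:430],None,fx=3.3,fy=3.3,interpolation=cv2.INTER_CUBIC))
E
```

```text
ee_rot: [[-0.982, 0.187, -0.001], [0.187, 0.982, 0.001], [0.001, 0.001, -1.0]]
contact_force: [-0.8, 0.9, -1.2]
grip_width: 0.06
finger_force: 0.0
t 12.02 pos [0.5392 0.116  0.2174] yaw 79.22 d [-0.0008  0.001   0.1364] turn -0.0067 F [-0.8  0.9 -1.2] w 0.06 q7 0.8
```

View pics/s4c.png

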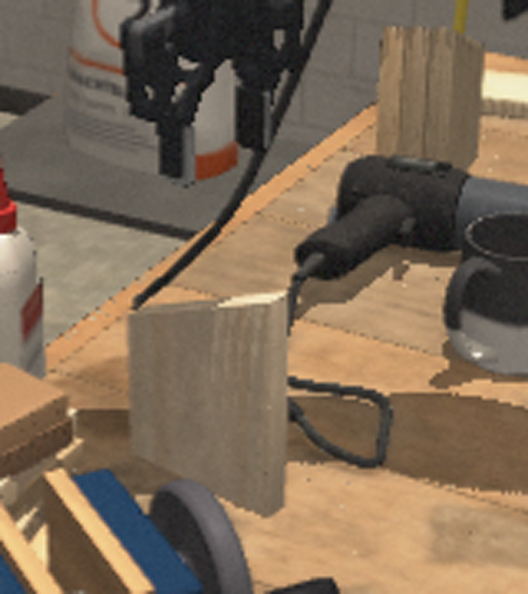

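The fingers sit either side of the side's plane, centred over it, so I'll descend and grip.

Units first: shifts go in shares of 0.6 m and turns go in shares of 4 rad. So 0.027 m / 0.6 = 0.045, 0.025 m / 0.6 = 0.0417, -0.006 rad / 4 = -0.0015.

```bash
echo '0 0 0.045 -0.0015 0.06;0 0 0.045 0 0.06;0 0 0.045 0 0.06;0 0 0.045 0 0.06;0 0 0.0417 0 0.06;0 0 0 0 0.06;0 0 0 0 0.06' > m.json && python3 jog.py m.json|tail -4
python3 -c "from h import *;to([.54,.117,.081],79.6)"
echo '0 0 0 0 0.0;0 0 0 0 0;0 0 0 0 0;0 0 0 0 0;0 0 0 0 0;0 0 0 0 0;0 0 0 0 0' > m.json && python3 jog.py m.json 60
python3 -c "from h import *;to([.54,.117,.081],79.6)"
```

```text
ee_rot: [[-0.983, 0.181, -0.003], [0.181, 0.983, -0.0], [0.003, -0.001, -1.0]]
contact_force: [0.4, 0.1, 0.7]
grip_width: 0.0597
finger_force: 0.0
t 12.65 pos [0.5389 0.1153 0.0841] yaw 79.54 d [-0.0008  0.0018  0.0031] turn -0.001 F [0.4 0.1 0.7] w 0.0597 q7 0.7
time: 13.23
ee_pos: [0.5417, 0.1152, 0.0861]
ee_rot: [[-0.983, 0.184, 0.003], [0.184, 0.983, 0.002], [-0.003, 0.002, -1.0]]
contact_force: [-1.8, 1.1, 6.4]
grip_width: 0.0174
finger_force: 59.6
t 13.23 pos [0.5417 0.1152 0.0861] yaw 79.42 d [0.002  0.0014 0.0051] turn -0.0031 F [-1.8  1.1  6.4] w 0.0174 q7 0.7
```

To row units: -0.03 m / 0.6 = -0.05, -0.025 m / 0.6 = -0.0417.

```bash
echo '0 0 -0.0167 0 0;0 0 -0.0417 0 0;0 0 -0.05 0 0;0 0 -0.05 0 0;0 0 -0.05 0 0;0 0 -0.05 0 0;0 0 -0.0417 0 0;0 0 0 0 0' > m.json && python3 jog.py m.json 70|tail -4
echo '0 0 0 0.015 0;0 0 0 0.015 0;0 0 0 0.015 0;0 0 0 0.015 0;0 0 0 0.015 0;0 0 0 0.015 0;0 0 0 0.0138 0;0 0 0 0 0' > m.json && python3 jog.py m.json|tail -4
python3 - <<'E'
from h import *
to([.4903,.3607,.26],55.8)
for n in("top","scene"):
    im=camrig.snapshot(n)[:,:,::-1].copy();cv2.imwrite(f"pics/{n}5.png",im)
E
```

```text
ee_rot: [[-0.983, 0.184, 0.009], [0.184, 0.983, 0.003], [-0.009, 0.004, -1.0]]
contact_force: [0.4, 1.1, -0.7]
grip_width: 0.0174
finger_force: 68.2
ee_rot: [[-0.825, 0.566, -0.002], [0.566, 0.825, -0.001], [0.001, -0.002, -1.0]]
contact_force: [0.2, -1.0, -1.5]
grip_width: 0.0174
finger_force: 67.9
t 14.57 pos [0.5395 0.1137 0.2642] yaw 55.55 d [0.1803 0.1759 0.004 ] turn -0.0043 F [ 0.2 -1.  -1.5] w 0.0174 q7 0.5
```

To row units: 0.015 m / 0.6 = 0.025, 0.0147 m / 0.6 = 0.0245.

```bash
echo '0.0167 0.0167 0 0 0;0.025 0.0245 0 0 0;0.025 0.0245 0 0 0;0.025 0.0245 0 0 0;0.025 0.0245 0 0 0;0.025 0.0245 0 0 0;0.025 0.0245 0 0 0;0.025 0.0245 0 0 0' > m.json && python3 jog.py m.json|tail -4
echo '0.025 0.0245 0 0 0;0.025 0.0245 0 0 0;0.025 0.0245 0 0 0;0.02 0.0183 0 0 0;0.0125 0.0125 0 0 0;0 0 0 0 0;0 0 0 0 0;0 0 0 0 0' > m.json && python3 jog.py m.json|tail -4
python3 - <<'E'
from h import *
to([.4903,.3607,.24],55.8)
for n in("top","scene"):
    im=camrig.snapshot(n)[:,:,::-1].copy();cv2.imwrite(f"pics/{n}6.png",im)
a=cv2.imread("pics/top6.png")[180:340,140:300];b=cv2.imread("pics/scene6.png")[160:380,200:380]
cv2.imwrite("pics/c6.png",np.hstack([cv2.resize(a,(400,400)),cv2.resize(b,(327,400))]))
E
```

```text
ee_rot: [[-0.826, 0.563, -0.001], [0.563, 0.826, -0.0], [0.0, -0.001, -1.0]]
contact_force: [-0.1, 0.5, -0.9]
grip_width: 0.0173
finger_force: 68.0
ee_rot: [[-0.825, 0.566, 0.0], [0.566, 0.825, -0.002], [-0.001, -0.001, -1.0]]
contact_force: [0.1, 0.5, -0.8]
grip_width: 0.0172
finger_force: 67.9
t 16.0 pos [0.492  0.3584 0.2644] yaw 55.54 d [0.0027 0.0009 0.0244] turn -0.0045 F [ 0.1  0.5 -0.8] w 0.0172 q7 0.1
```

View pics/c6.png

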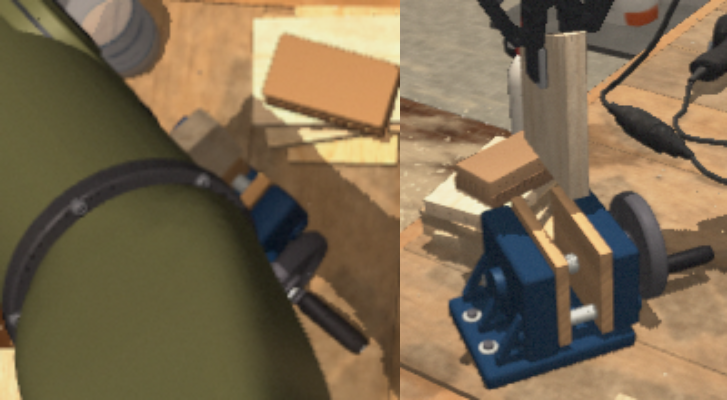

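The piece hangs upright over the vice. I'll lower it to about 20 mm above the jaws and compare the projected expected corners with the image.

To row units: 0.015 m / 0.6 = 0.025, 0.0027 m / 0.6 = 0.0045, -0.004 rad / 4 = -0.001.

```bash
echo '0.0045 0.0015 0.0167 -0.001 0;0 0 0.025 0 0;0 0 0.025 0 0;0 0 0 0 0;0 0 0 0 0;0 0 0 0 0' > m.json && python3 jog.py m.json|tail -4
cat >> h.py <<'E'
def piece(c=-.002,b=.0861):
    s=r.get_state();R=s["ee_rot"];p=s["ee_pos"]
    L=[(x,y,z) for y in(-.009,.009) for x,z in((-.059,0),(.059,0),(.059,.154),(-.059,.104))]
    return np.array([p+R@np.array([c+x,y,b-z]) for x,y,z in L])
def jawpts(gap=.0301):
    M=np.array([.50077,.37174,.118]);return np.array([M+VX*u+VY*v for u in(0,-gap) for v in(-.062,.062)])
E
python3 - <<'E'
from h import *
to([.4906,.3604,.214],55.8)
im=camrig.snapshot("scene")[:,:,::-1].copy();cv2.imwrite("pics/s7.png",im)
x0,y0,f=250,150,4
v=cv2.resize(im[y0:y0+150,x0:x0+130],None,fx=f,fy=f,interpolation=cv2.INTER_CUBIC)
for P,c in((piece(),(0,0,255)),(jawpts(),(0,255,0))):
    q=proj("scene",P);print(q.round(1).tolist())
    for u in q:cv2.circle(v,tuple(np.round((u-[x0,y0]+.5)*f).astype(int).tolist()),3,c,1)
cv2.imwrite("pics/s7c.png",v)
E
```

```text
ee_rot: [[-0.828, 0.561, 0.001], [0.561, 0.828, 0.001], [-0.0, 0.001, -1.0]]
contact_force: [-0.2, 0.0, -1.0]
grip_width: 0.0174
finger_force: 68.0
t 16.6 pos [0.4899 0.3627 0.225 ] yaw 55.85 d [-0.0019 -0.0016  0.011 ] turn 0.0009 F [-0.2  0.  -1. ] w 0.0174 q7 0.08
[[278.2, 254.5], [305.0, 290.0], [302.7, 203.4], [275.4, 201.4], [268.5, 256.9], [294.5, 292.9], [291.3, 205.9], [265.2, 203.5]]
[[266.1, 266.3], [292.8, 304.8], [282.0, 262.3], [310.1, 299.9]]
```

View pics/s7c.png

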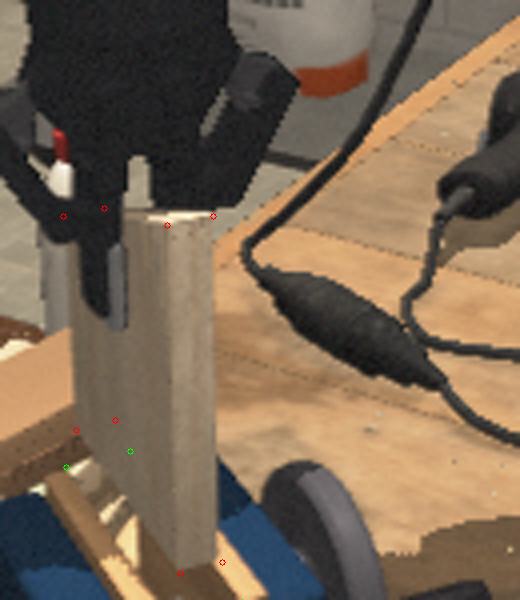

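The projected corners match at the top. The bottom of the near end sits about 1 px left of the prediction. I'll measure that with edge fits.

```bash
python3 - <<'E'
from h import *
im=cv2.imread("pics/s7.png").astype(float).mean(2)
q=proj("scene",piece())
# predicted vertical edges of the high end: q[1]-q[2] (tool -y side, right), q[5]-q[6] (left)
g=cv2.GaussianBlur(np.abs(cv2.Sobel(im,cv2.CV_64F,1,0)),(1,5),0)
for name,b,t in(("right",q[1],q[2]),("left",q[5],q[6])):
    out=[]
    for row in range(212,288,3):
        xp=t[0]+(b[0]-t[0])*(row-t[1])/(b[1]-t[1]);c=np.arange(int(xp)-4,int(xp)+5)
        w=g[row,c];k=np.clip(w.argmax(),1,7);y0,y1,y2=w[k-1:k+2];s=.5*(y0-y2)/(y0-2*y1+y2+1e-9)
        out.append((row,c[k]+s-xp,w[k]))
    o=np.array(out);print(name,[(int(a),round(b,1)) for a,b,_ in out]);p=np.polyfit(o[:,0],o[:,1],1);print("offset top/bottom",np.polyval(p,[204,290]))
# jaw lining inner edges, near half, in the unobstructed picture
im=cv2.imread("pics/scene3.png").astype(float)[:,:,2]
M=np.array([.50077,.37174,.118])
for nm,u0 in(("fixed",0),("moving",-.0301)):
    o=np.arange(-.008,.008,.0005);res=[]
    for v in np.linspace(-.05,.058,19):
        pr=prof(cv2.merge([im.astype(np.uint8)]*3),"scene",M+VY*v+VX*(u0+o[:,None]))[:,0]
        gr=np.abs(np.gradient(cv2.GaussianBlur(pr[:,None],(1,5),0).ravel()));res.append((v,o[gr.argmax()]*1e3))
    print(nm,[(round(a*1e3),round(b,1)) for a,b in res])
s=r.get_state();print(((M-VX*.01505)-s["ee_pos"])@VX)
E
```

```text
right [(212, np.float64(0.2)), (215, np.float64(-0.1)), (218, np.float64(-0.1)), (221, np.float64(-0.1)), (224, np.float64(0.1)), (227, np.float64(0.5)), (230, np.float64(-0.6)), (233, np.float64(-0.6)), (236, np.float64(-0.8)), (239, np.float64(-0.8)), (242, np.float64(-0.8)), (245, np.float64(-0.6)), (248, np.float64(-0.6)), (251, np.float64(-0.3)), (254, np.float64(-0.3)), (257, np.float64(-0.3)), (260, np.float64(-0.4)), (263, np.float64(0.6)), (266, np.float64(1.9)), (269, np.float64(-0.6)), (272, np.float64(-0.6)), (275, np.float64(-0.7)), (278, np.float64(-0.7)), (281, np.float64(-0.7)), (284, np.float64(1.3)), (287, np.float64(-0.9))]
offset top/bottom [-0.19589133 -0.26884957]
left [(212, np.float64(0.4)), (215, np.float64(0.2)), (218, np.float64(0.0)), (221, np.float64(0.1)), (224, np.float64(0.3)), (227, np.float64(-0.1)), (230, np.float64(-0.3)), (233, np.float64(-0.0)), (236, np.float64(0.1)), (239, np.float64(-0.2)), (242, np.float64(-0.1)), (245, np.float64(-0.1)), (248, np.float64(-0.3)), (251, np.float64(-0.4)), (254, np.float64(-0.3)), (257, np.float64(-0.4)), (260,
[... 520 characters left out ...]
float64(-7.0)), (10, np.float64(-6.0)), (16, np.float64(-4.0)), (22, np.float64(-1.0)), (28, np.float64(0.5)), (34, np.float64(0.0)), (40, np.float64(0.0)), (46, np.float64(0.5)), (52, np.float64(0.0)), (58, np.float64(-7.0))]
moving [(-50, np.float64(0.0)), (-44, np.float64(0.0)), (-38, np.float64(0.5)), (-32, np.float64(0.0)), (-26, np.float64(0.5)), (-20, np.float64(0.5)), (-14, np.float64(0.5)), (-8, np.float64(0.0)), (-2, np.float64(0.5)), (4, np.float64(0.0)), (10, np.float64(0.0)), (16, np.float64(0.5)), (22, np.float64(0.0)), (28, np.float64(0.5)), (34, np.float64(0.0)), (40, np.float64(0.5)), (46, np.float64(0.0)), (52, np.float64(0.5)), (58, np.float64(0.5))]
-0.0017919280752151283
```

To row units: 0.004 m / 0.6 = 0.0067, -0.002 m / 0.6 = -0.0033.

```bash
echo '-0.0017 -0.0033 0.0067 0 0;0 0 0.0067 0 0;0 0 0.0042 0 0;0 0 0 0 0;0 0 0 0 0;0 0 0 0 0;0 0 0 0 0;0 0 0 0 0' > m.json && python3 jog.py m.json|tail -4
python3 -c "from h import *;to([.4914,.3597,.2141],55.8)"
echo '0 0 0 0 0;0 0 0 0 0;0 0 0 0 0;0 0 0 0 0' > m.json && python3 jog.py m.json|tail -4
python3 -c "from h import *;to([.4914,.3597,.2141],55.8)"
```

```text
ee_rot: [[-0.828, 0.561, 0.0], [0.561, 0.828, 0.0], [-0.0, 0.0, -1.0]]
contact_force: [0.7, -0.2, -1.1]
grip_width: 0.0178
finger_force: 68.2
t 17.32 pos [0.4893 0.3606 0.2142] yaw 55.87 d [-0.0022  0.0004  0.0001] turn 0.0012 F [ 0.7 -0.2 -1.1] w 0.0178 q7 0.08
ee_rot: [[-0.828, 0.561, 0.0], [0.561, 0.828, 0.0], [0.0, 0.0, -1.0]]
contact_force: [0.3, 0.3, -0.7]
grip_width: 0.0173
finger_force: 68.2
t 17.65 pos [0.4893 0.3605 0.2141] yaw 55.86 d [-0.0022  0.0005  0.    ] turn 0.0011 F [ 0.3  0.3 -0.7] w 0.0173 q7 0.08
```

```bash
python3 - <<'E'
from h import *
im=camrig.snapshot("scene")[:,:,::-1].copy();cv2.imwrite("pics/s8.png",im)
x0,y0,f=235,180,4
v=cv2.resize(im[y0:y0+145,x0:x0+130],None,fx=f,fy=f,interpolation=cv2.INTER_CUBIC)
q=proj("scene",piece(-.0035));print(((q-[x0,y0]+.5)*f).round().tolist())
print(((proj("scene",jawpts())-[x0,y0]+.5)*f).round().tolist())
cv2.imwrite("pics/s8c.png",v)
E
```

```text
[[180.0, 318.0], [286.0, 460.0], [277.0, 119.0], [169.0, 108.0], [141.0, 328.0], [245.0, 472.0], [232.0, 129.0], [128.0, 117.0]]
[[126.0, 347.0], [233.0, 501.0], [190.0, 331.0], [302.0, 482.0]]
```

View pics/s8c.png

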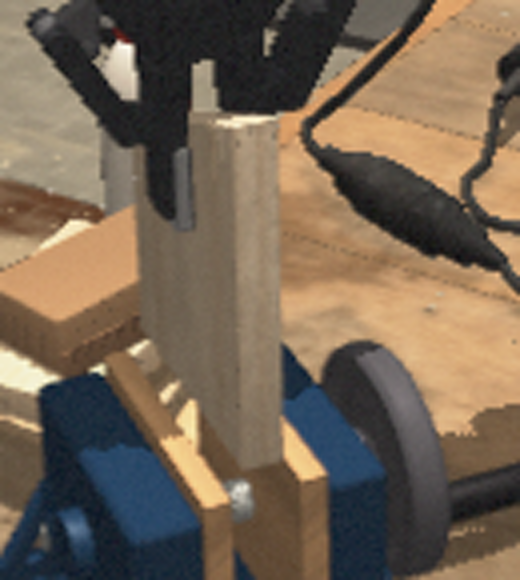

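The side hangs upright and in line over the middle of the gap. Its near bottom corners are at about (241,467) and (281,461) in the crop, between lining edges at (233,501) and (302,482), and it clears the jaws by about 10 mm. Handing in.

```bash
python3 -c "
from workcell import r, camrig
print(r.close_job())"
```

```text
the job is handed in; nothing more can be done
None
```

The vice is open to about 30 mm, and the robot is holding the nest-box side still, sloped end up, about 10 mm above the jaws. It is in line with them and within about 2 mm of centre by the camera, with perhaps 1° or less of tilt.

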